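# Tap-centre a lens barrel on its seat and slide it under the viewing head

### The job

The lens barrel with the red band has been set down off-centre on the small round seat of the centring station. With the fingertips, gripping and lifting nothing, tap it lightly near its foot until it stands centred on the seat (within 3 mm), while the carriage is still pulled out; it is top-heavy and falls over if tapped high or hard. Then take the fingers off the lens and gently push the carriage fully home against its stop, so that the lens ends still upright and centred under the viewing head; leave the other things where they are.

Things in the scene. Friction and masses are not known exactly. Their poses are not given: they have to be found in the camera images.
- lens: lens barrel to be centred (red band), 56 mm tall, about 120 g, top-heavy, loose, upright on the seat. Origin: centre of its underside; z up its axis. From below: brass mount 26 mm diameter, 0 to 4 mm up (all that rests on the seat); ribbed black ring 38 mm diameter, 4 to 16 mm up, the widest part; silver neck 27 mm, 16 to 34 mm; black front 33 mm, 37 to 56 mm, dark glass on top.
- lens_ring (a point): centre of the lens barrel's ribbed ring, on its axis 10 mm above its underside: the height to tap. Pushed slowly here the lens slides on the seat (friction about 0.6) and stops where the finger stops; pushed more than about 18 mm up it tips over.
- seat (a point): centre of the flat black top of the round seat on the carriage, 62 mm above the worktop, 64 mm in diameter, with white circles of 43 and 53 mm diameter round the centre; aluminium pedestal 28 mm tall below. z is up. The carriage, and the seat with it, slides home along this frame's -y; the push plate lies in +y, the column in +x.
- push_face (a point): middle of the outer face (black rubber pad 60 x 26 mm) of the upright push plate at the carriage's end, 122 mm from the seat centre in the seat's +y and 50 mm above the worktop. Axes as the seat's: it is pushed along -y. Plate 84 mm wide along x, 24 to 70 mm above the worktop; the fixed base and rails under it reach 24 mm.
- carriage: dark steel carriage with the seat and the push plate, on the station's rails. Origin: on the slide under the seat's centre, 24 mm above the worktop; axes as the seat's. It starts pulled out and slides 160 mm along -y to its stop, fully home, where the seat is right under the viewing head. About 2 N of friction: it stays where it is left, and tapping the lens does not move it.
- head (a point): centre of the underside of the viewing head's black ring light (76 mm diameter, fixed to the station), 186 mm above the worktop and above the seat's centre when the carriage is home. The white head reaches up to 318 mm; its steel column, 28 mm diameter, stands 92 mm behind this axis, in the seat frame's +x.
- lens_b: another lens barrel, of the same shape, with a blue band, standing in the grey lens rest; leave it alone. Origin: centre of its underside.
- lens_c: a third lens barrel, with a blue band, in the same grey lens rest; leave it alone. Origin: centre of its underside.
- loupe: black eye loupe, 41 mm diameter, 30 mm tall, standing on the worktop; leave it alone. Origin: centre of its underside.
- stamp: inspection stamp with a wooden grip and red foot, 26 x 26 x 55 mm, standing; leave it alone. Origin: centre of its underside.
- tape: yellow tape roll, 63 mm diameter, 19 mm tall, lying flat; leave it alone. Origin: centre of its underside.
- tweezers: black tweezers, 125 mm long, lying flat; leave them alone. Origin: centre of the underside.
There are look-alikes about, which are no part of the job. What is shaped like the lens but pink is not meant.

How it is judged:
On the way:
1. the lens stands upright, centred on the seat within 3 mm and untouched, with the carriage still out (horizontal distance between lens and seat below 0.003 m and angle between lens's own z axis and vertical below 0.05 rad and z of lens in the frame of seat between -0.003 and 0.003 m and linear speed of lens below 0.01 m/s and horizontal distance between seat and head above 0.145 m and contact force between each of the arm, the fingers and lens below 0.05 N), for 0.2 s.
At the end, for the whole second after the job is handed in: the carriage is home (the seat within 3 mm of the viewing head's axis) and at rest, and the lens stands on the seat upright (within 0.05 rad), at rest, its axis within 3 mm of the seat's centre and within 6 mm of the viewing head's axis (horizontal distance between lens and seat below 0.003 m and angle between lens's own z axis and vertical below 0.05 rad and z of lens in the frame of seat between -0.003 and 0.003 m and linear speed of lens below 0.01 m/s and horizontal distance between seat and head below 0.003 m and linear speed of carriage below 0.005 m/s and horizontal distance between lens and head below 0.006 m); the robot touches nothing.
It fails at once if the lens is tipped by more than 0.3 rad, lifted off the seat (more than 6 mm) or falls off it (angle between lens's own z axis and vertical above 0.3 rad or z of lens in the frame of seat above 0.006 m or z of lens in the frame of seat below -0.006 m).
It fails at once if the lens is gripped or struck: more than 10 N between the robot and it (contact force between any of the fingers, the arm and lens above 10 N).
It fails at once if the carriage is gripped or leaned on: more than 30 N between the fingers and it (contact force between the fingers and carriage above 30 N).
It fails at once if the carriage is slammed: faster than 0.2 m/s (linear speed of carriage above 0.2 m/s).
It fails at once if another thing on the worktop is moved by more than 10 mm (distance of any of lens_b, lens_c, loupe, stamp, tape, tweezers from where it was at the start of the episode above 0.01 m).
It also fails if it takes over 64 s, if anything falls off the work surface, if the arm or the gripper's body presses on something with over 40 N, if the wrist force passes 120 N, or if a joint passes its speed limit or range.

### The arm

A 6-joint arm with a two-finger parallel gripper is mounted at the origin on a cart in front of the work surface, level with it; the furniture and walls round the work are solid. World frame = base frame: x ahead of the robot, y to its left, z up, the work surface at z = 0. Lengths are in m, angles in rad, forces in N, time in s.
With the tool pointing down it reaches from about 0.275 to 0.875 m from the base axis. Payload 12.5 kg.
Tool frame: the origin (TCP) lies on the centre line of the jaws, within the pads' length; the fingertips stand r.finger_overhang ahead of it and the grasp point (between the pads) lies 3 mm ahead of it (r.finger_overhang is the distance from the TCP to the fingertips, in m); z points along the fingers, y is the line along which they close (so a half turn about z gives the same grasp; the last joint's range is limited). The gripper opens to 85 mm and grips with 20 to 120 N. Pads are 22 mm wide; open, the fingers measure 114 mm over their backs; the gripper's body (76 mm by 85 mm) begins 54 mm behind the grasp point. The pads swing forward as they close: fully open they stand 13 mm farther back than shut.
Start: joints at [1.097, 0.351, 1.652, -0, 1.139, -0.085], TCP at [0.208, 0.509, 0.253] pointing down, gripper open.
Joint ranges: [-2.75, 2.75], [-0.79, 2.1], [0.01, 2.65], [-1.57, 4.71], [0.07, 3.14], [-2.87, 2.87]. Speed limits (rad/s): [2.22, 2.22, 2.79, 3.14, 3.14, 3.14].

### API

Orientations are given as a unit quaternion [x, y, z, w].
In Python, from cell import r, optics gives the robot as it stands. The module is installed in compiled form; this text tells all that it offers. Calls block until the motion is done:
- r.move_to(position, orientation): joint-space move of the TCP to a pose.
- r.move_linear(position, rot=None, vel=0.15): straight line of the TCP; rot=None keeps the orientation; vel is the mean speed in m/s.
- r.set_joints(angles): joint-space move.
- r.set_gripper(opening, squeeze=None): opening from 0.0 (shut) to 1.0 (fully open); squeeze is the grip in N (None keeps the last); returns when the fingers have stopped.
- r.sleep(seconds).
- r.inverse_kinematics(position, orientation): joint angles nearest the present ones, or None.
- optics.get_image(name): name is "side" or "top" or "wrist"; returns a dict with "pixels" (420x560x3 uint8, red, green, blue), "depth" (420x560 float32, m along the optical axis (not along the pixel's ray), 0 where there is no reading), "fx", "fy", "cx", "cy" (pixels), "camera_from_world" (4x4, takes a point from world to camera coordinates); the wrist camera has in their place "mount" (4x4, takes a point from camera to tool coordinates, whose origin is the TCP and whose axes are the flange's). Camera axes: x right, y down, z forward; pixel columns grow to the right and rows downward; lengths in m; the calibration is good to about 2 mm. A picture is of the moment at which its call begins: read the wrist's pose just before it.
A pose or a line that the arm cannot do raises r.PlanningError and nothing moves.
- r.hand_in(): hands the job in; it is judged then, once.
Readings, each from a call of its own:
- r.current_t(): time.
- r.current_q(): joint angles.
- r.current_qvel(): joint speeds.
- r.current_effort(): joint torques, N m.
- r.current_tool_pos(): TCP position.
- r.current_ee_rot(): TCP orientation.
- r.current_contact_force(): force on the tool from outside, world axes, zero at the start.
- r.current_torque(): the same for the moment, N m.
- r.current_opening(): opening from 0.0 (shut) to 1.0 (fully open).
- r.current_finger_force(): force on a finger pad.
Only numpy, scipy, OpenCV 4.12 (cv2) and the standard library are available. Lean on these libraries where they do the work, as an engineer would, in place of code of your own. Each camera call takes 0.05 s, during which the arm holds its last target. There are 200 camera calls.

## Working session

There is one attempt and no reset: what is moved stays moved. The work goes in short steps, each a Python script; the robot and the scene stay as the last script left them, time stands still between calls to the robot, and variables do not carry over. Pictures are saved under pics/ and viewed, at most 10 in all, crops included, and the job is handed in when it is done.

```bash
mkdir -p pics; cat > h.py <<'E'
import numpy as np, cv2
from cell import r, optics
def grab(n,save=None):
    if n=="wrist":
        p=np.array(r.current_tool_pos());q=np.array(r.current_ee_rot())
    d=optics.get_image(n)
    if n=="wrist":
        from scipy.spatial.transform import Rotation as R
        T=np.eye(4);T[:3,:3]=R.from_quat(q).as_matrix();T[:3,3]=p
        d["wc"]=T@np.array(d["mount"])
    else: d["wc"]=np.linalg.inv(np.array(d["camera_from_world"]))
    if save: cv2.imwrite("pics/"+save,d["pixels"][:,:,::-1])
    return d
def cloud(d):
    z=d["depth"].astype(float);v,u=np.indices(z.shape)
    P=np.stack([(u-d["cx"])/d["fx"]*z,(v-d["cy"])/d["fy"]*z,z,np.ones_like(z)],-1)
    W=(P@d["wc"].T)[...,:3];W[z==0]=np.nan
    return W
E
python3 - <<'E'
from h import *
a=grab("top");b=grab("side")
cv2.imwrite("pics/top.png",cv2.resize(a["pixels"][:,:,::-1],(800,600)))
cv2.imwrite("pics/side.png",cv2.resize(b["pixels"][:,:,::-1],(800,600)))
for d in(a,b): print(d["wc"].round(3).tolist(),d["fx"],d["cx"],d["cy"])
print(r.finger_overhang,r.current_ee_rot(),r.current_t())
E
```

```text
[[0.005, -0.998, 0.06, 0.449], [-1.0, -0.006, -0.009, -0.16], [0.009, -0.06, -0.998, 1.546], [0.0, 0.0, 0.0, 1.0]] 509.77913165377 277.15726348924585 201.6679037159376
[[-0.998, -0.003, 0.066, 0.434], [-0.061, 0.401, -0.914, 0.921], [-0.024, -0.916, -0.4, 0.632], [0.0, 0.0, 0.0, 1.0]] 507.15207151174707 268.8079606028234 200.47998875400893
0.022 [ 1.93176176e-01  9.81163933e-01 -5.26367127e-04 -1.54396789e-04] 0.1
```

View pics/top.png

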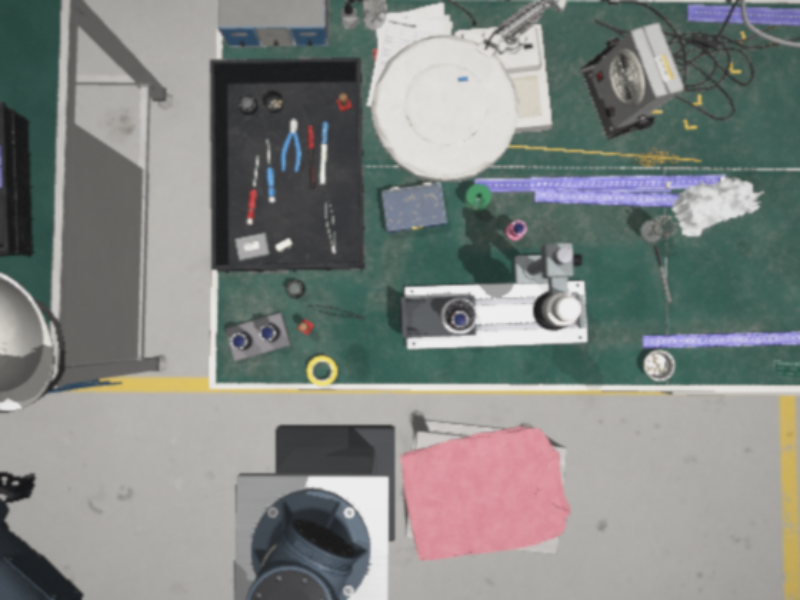

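View pics/side.png

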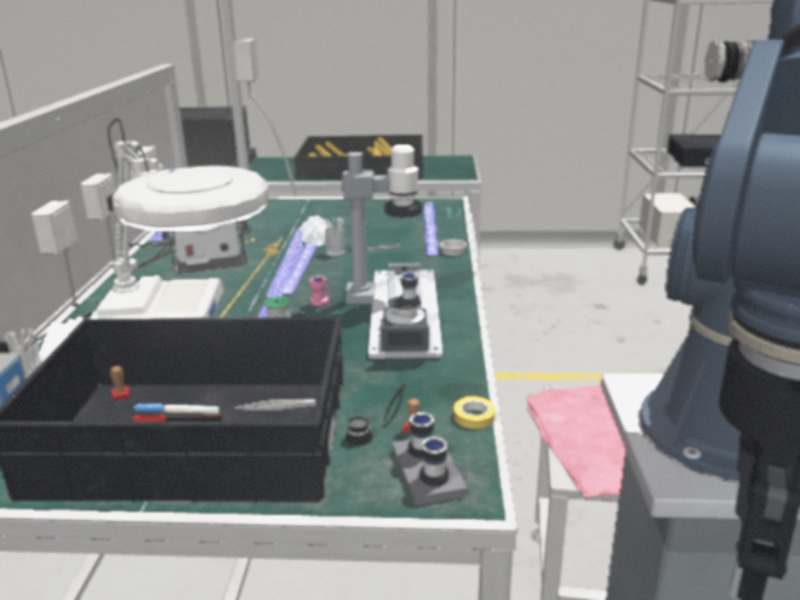

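The top view shows the station, with the lens on the seat at (459,316) and the viewing head at (560,308). The push plate is on the image left, at about (404,316).

Possible mix-ups in the top view:
- (459,316): lens on the seat, which is my choice
- (240,341) and (268,332): blue-banded lenses in the grey rest
- (516,230): pink lens shape

I'll check the choice in a close crop from the wrist camera.

```bash
python3 - <<'E'
from h import *
a=grab("top");W=cloud(a)
for n,(u,v) in dict(lens=(459,316),plate=(404,318),head=(562,308),col=(560,255),lamp=(445,107),corner1=(405,347),corner2=(587,343),corner3=(407,286),corner4=(584,282)).items():
    print(n,W[int(v*.7),int(u*.7)].round(3))
from scipy.spatial.transform import Rotation as R
L=W[221,321]; 
# go look: camera mount
d=grab("wrist");print(np.array(d["mount"]).round(3).tolist(),d["fx"])
E
```

```text
lens [ 0.481 -0.296  0.12 ]
plate [ 0.479 -0.188  0.066]
head [ 0.492 -0.452  0.317]
col [ 0.583 -0.452  0.308]
lamp [ 0.835 -0.252  0.323]
corner1 [ 0.42  -0.192  0.004]
corner2 [ 0.428 -0.576  0.008]
corner3 [ 0.546 -0.195  0.009]
corner4 [ 0.557 -0.568  0.02 ]
[[0.001, -0.961, -0.276, 0.071], [1.0, 0.0, 0.001, 0.0], [-0.001, -0.276, 0.961, -0.121], [0.0, 0.0, 0.0, 1.0]] 343.5297117150914
```

```bash
cat >> h.py <<'E'
from scipy.spatial.transform import Rotation as R
def down(deg):
    c,s=np.cos(np.radians(deg)),np.sin(np.radians(deg))
    return R.from_matrix(np.array([[c,s,0],[s,-c,0],[0,0,-1.]])).as_quat()
E
python3 - <<'E'
from h import *
r.move_to([0.481,-0.278,0.27],down(91.5))
d=grab("wrist");W=cloud(d);np.savez("w1.npz",W=W,px=d["pixels"],wc=d["wc"],k=[d["fx"],d["fy"],d["cx"],d["cy"]])
cv2.imwrite("pics/w1.png",cv2.resize(d["pixels"][:,:,::-1],(800,600)))
print(r.current_tool_pos(),r.current_t(),W[210,280])
E
```

```text
[ 0.48128082 -0.27747593  0.2700093 ] 3.175 [ 0.47999655 -0.28671673  0.12043831]
```

View pics/w1.png

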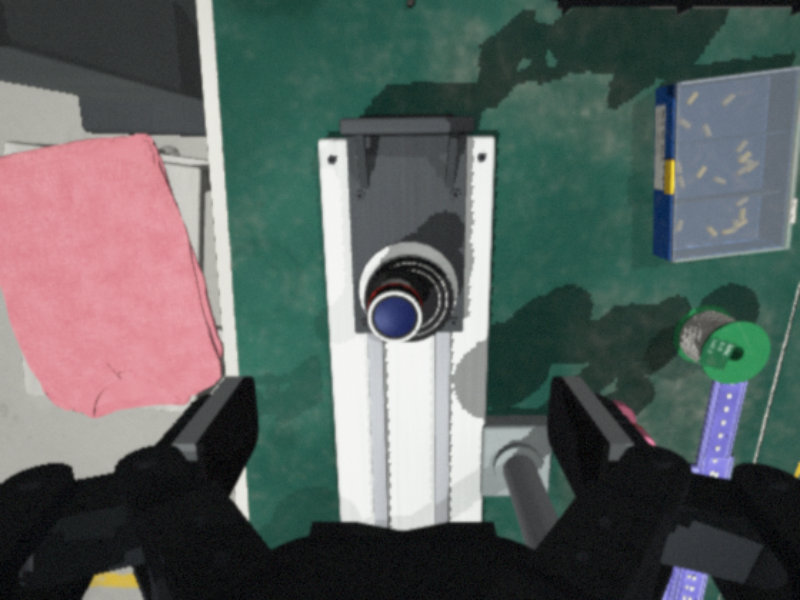

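The wrist view shows the red band on the lens at about (375,300), so it is the right one. The seat disc is centred near (408,290). The lens is off toward -y (image down) and toward -x (image left). Next I'll fit circles to the depth data.

```bash
cat >> h.py <<'E'
from scipy.optimize import least_squares
def fit(W,px):
    """lens top centre (dark glass+rim at z~.118) and seat centre from rim"""
    c0=np.array([.481,-.29]);near=np.hypot(W[...,0]-c0[0],W[...,1]-c0[1])<.06
    def disc(lo,hi,rad):
        m=(near&(W[...,2]>lo)&(W[...,2]<hi)).astype(np.uint8)
        n,l,s,_=cv2.connectedComponentsWithStats(m)
        l=l==1+np.argmax(s[1:,4])
        P=W[l][:,:2]; h=cv2.convexHull(P.astype(np.float32)*1000)[:,0]/1000.
        f=least_squares(lambda c:np.hypot(*(h-c).T)-rad,P.mean(0),loss="soft_l1",f_scale=.001)
        g=least_squares(lambda c:np.hypot(*(h-c[:2]).T)-c[2],[*f.x,rad],loss="soft_l1",f_scale=.001)
        return f.x,g.x,np.median(W[l][:,2]),l.sum(),np.sqrt(np.mean(f.fun**2))
    return disc(.108,.128,.0165),disc(.056,.0655,.032)
E
python3 - <<'E'
from h import *
z=np.load("w1.npz");W,px=z["W"],z["px"]
for f in fit(W,px): print(f)
crop=px[150:260,220:360,::-1]; cv2.imwrite("pics/c1.png",cv2.resize(crop,(763,600),interpolation=cv2.INTER_CUBIC))
E
```

```text
(array([ 0.47676614, -0.29720099]), array([ 0.47680858, -0.29704585,  0.01609446]), np.float64(0.1193020994018178), np.int64(1223), np.float64(0.0004301305655326126))
(array([ 0.48582659, -0.30329702]), array([ 0.48589864, -0.30316141,  0.03166084]), np.float64(0.06285462300896474), np.int64(1396), np.float64(0.0003550943201065547))
```

View pics/c1.png

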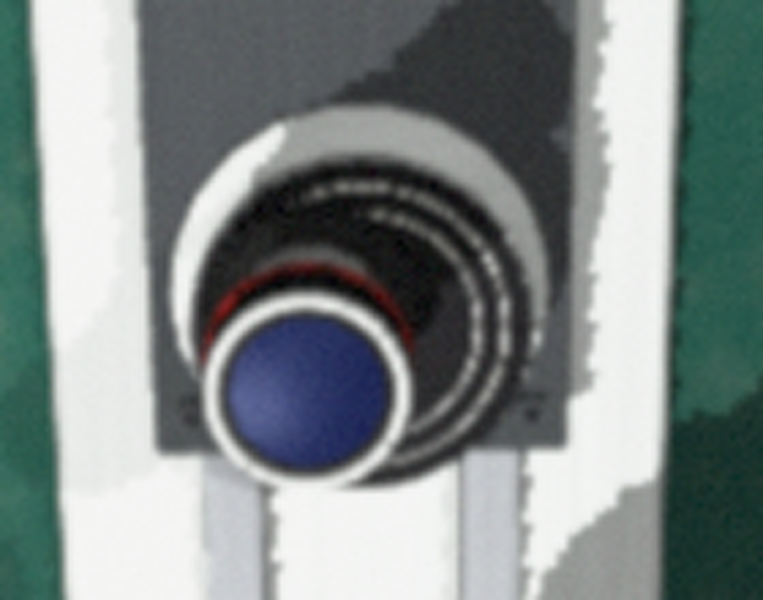

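The lens is at (0.4768, -0.2971) and the seat at (0.4858, -0.3032). Both heights agree with the given sizes to about 1 mm. The offset is about 11 mm, so I'll make one slow push along it with a single pad of the partly open gripper. First I need the fingertip depth at that opening.

```bash
python3 - <<'E'
from h import *
lens=np.array([.4768,-.2971]);th=56.2
for op in (1.0,0.75):
    r.set_gripper(op)
    if op<1: r.move_to([*lens,.22],down(th))
    p=np.array(r.current_tool_pos());q=r.current_ee_rot();d=grab("wrist","f%d.png"%(op*100));W=cloud(d)
    T=(W-p)@R.from_quat(q).as_matrix()
    for s in(1,-1):
        m=(T[...,2]>-.05)&(T[...,2]<.045)&(s*T[...,1]>.02)&(s*T[...,1]<.075)&(abs(T[...,0])<.03)
        m&=W[...,2]>.13
        P=T[m];t=P[P[:,2]>np.percentile(P[:,2],98)-.004]
        print(op,r.current_opening(),s,m.sum(),"tip z",np.percentile(P[:,2],[90,98,100]).round(4),"y at tip",np.percentile(s*t[:,1],[1,5,50,95]).round(4),"x",np.percentile(t[:,0],[2,98]).round(4))
for f in fit(W,None): print(f[0],f[1],f[2],f[4])
print(r.current_tool_pos(),r.current_contact_force(),r.current_t())
E
```

```text
1.0 1.0001087286576402 1 11399 tip z [-0.009   0.0027  0.0085] y at tip [0.042  0.0421 0.0425 0.0487] x [-0.0094  0.012 ]
1.0 1.0001087286576402 -1 11476 tip z [-0.009   0.0024  0.0085] y at tip [0.0426 0.0427 0.0431 0.0491] x [-0.0094  0.012 ]
0.75 0.7494510366681157 1 11636 tip z [-0.0064  0.0079  0.0161] y at tip [0.0311 0.0312 0.0315 0.0422] x [-0.0097  0.0118]
0.75 0.7494510366681157 -1 11645 tip z [-0.0065  0.0079  0.0157] y at tip [0.0324 0.0325 0.0328 0.0432] x [-0.0099  0.0117]
[ 0.47676633 -0.29725865] [ 0.47689652 -0.29716294  0.01616748] 0.11932722058932971 0.0003455401342365113
[ 0.48572065 -0.30342764] [ 0.48594048 -0.3032723   0.03171233] 0.06290887247508273 0.00029672516671974247
[ 0.47709027 -0.29715619  0.22066944] [-0.54322992  0.93902178  0.65521112] 4.4583
```

```bash
python3 - <<'E'
from h import *
lens=np.array([.4768,-.2972]);seat=np.array([.4858,-.3033]);u=seat-lens;u/=np.linalg.norm(u)
z=.0855
r.move_linear([*lens,z],vel=.08)
print(r.current_tool_pos(),r.current_contact_force(),r.current_t())
# push to 2 mm short
goal=seat+u*(.0128-.002)
r.move_linear([*(lens+u*.010),z],vel=.03)
r.move_linear([*goal,z],vel=.01)
r.sleep(.2)
print(r.current_tool_pos(),goal,r.current_contact_force(),r.current_t())
d=grab("wrist","p1.png");W=cloud(d)
for f in fit(W,None): print(f[0],f[1],f[2],f[3],f[4])
E
```

```text
[ 0.47697188 -0.29732383  0.08588725] [0.31553268 0.10110733 0.07770388] 6.2917
[ 0.49475572 -0.30938012  0.08551645] [ 0.49474003 -0.30935936] [-0.70534804  0.42834057  0.96917984] 8.2917
[ 0.48372568 -0.30138612] [ 0.48438871 -0.30057008  0.01560991] 0.11913303548411674 7092 0.0009075359470689899
[ 0.48592693 -0.3033267 ] [ 0.48616508 -0.30326075  0.03177652] 0.06286999902061699 6473 0.00022240321654437724
```

```bash
python3 - <<'E'
from h import *
lens=np.array([.4768,-.2972]);seat=np.array([.4858,-.3033]);u=seat-lens;u/=np.linalg.norm(u)
z=.0855
g=seat+u*.0128
r.move_linear([*g,z],vel=.006); r.sleep(.2)
r.move_linear([*seat,z],vel=.03)
r.move_linear([*seat,.22],vel=.1); r.sleep(.2)
d=grab("wrist");cv2.imwrite("pics/p2.png",cv2.resize(d["pixels"][:,:,::-1],(800,600)));W=cloud(d)
for f in fit(W,None): print(f[0],f[1],f[2],f[3],f[4])
print(r.current_t(),r.current_contact_force())
E
```

```text
[ 0.48490089 -0.30266223] [ 0.48495526 -0.30261155  0.01619038] 0.11930213032131073 1841 0.00035845699047483745
[ 0.48578039 -0.30342166] [ 0.48589451 -0.30325313  0.03170316] 0.06287935726148075 2109 0.0003013212564566917
11.3417 [-0.04307814  0.41421862  0.17849982]
```

View pics/p2.png

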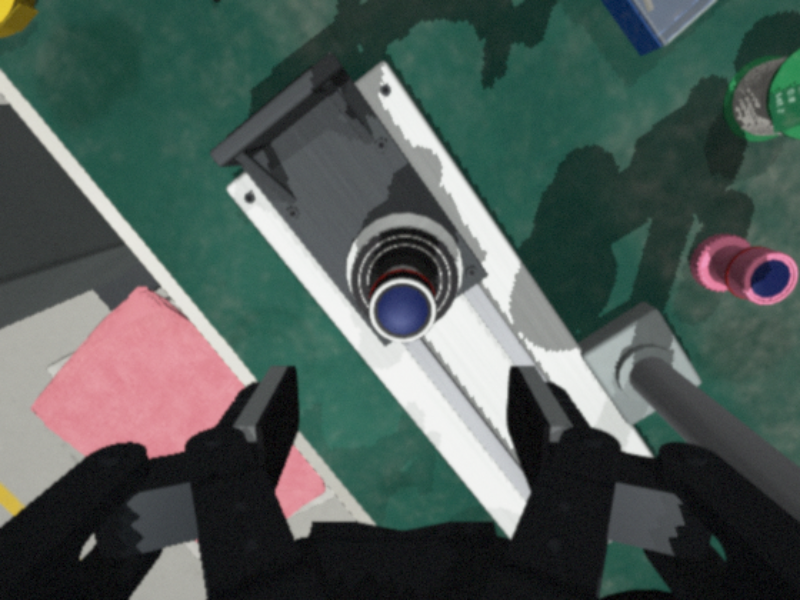

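The lens is 1.0–1.2 mm short along the push line. I'll give one tiny finishing tap for margin, then measure the push plate and the rail direction.

```bash
python3 - <<'E'
from h import *
lens=np.array([.4768,-.2972]);seat=np.array([.4858,-.3033]);u=seat-lens;u/=np.linalg.norm(u)
z=.0855
r.move_linear([*seat,z],vel=.08)
r.move_linear([*(seat+u*.0100),z],vel=.03)
r.move_linear([*(seat+u*.0139),z],vel=.006); r.sleep(.2)
r.move_linear([*seat,z],vel=.03)
r.move_linear([*seat,.22],vel=.1); r.sleep(.3)
W=cloud(grab("wrist"))
for f in fit(W,None): print(f[0],f[1],f[2],f[4])
r.move_to([seat[0],seat[1]+.04,.27],down(91.3)); r.sleep(.2)
W=cloud(grab("wrist"))
for f in fit(W,None): print(f[0],f[1],f[2],f[4])
X,Y,Z=np.moveaxis(W,-1,0)
m=(Z>.064)&(Z<.076)&(Y>-.215)&(Y<-.14)&(abs(X-.48)<.07)
P=W[m];print("plate",m.sum(),P.min(0),P.max(0),np.median(P[:,2]))
xs=np.linspace(.455,.515,7);e=[np.percentile(P[abs(P[:,0]-x)<.004,1],97) for x in xs]
print("outer edge slope",np.polyfit(xs,e,1),np.round(e,4))
m=(Z<.03)&(Z>.0)&(abs(X-.48)<.1)&(Y>-.36)&(Y<-.2)  # white base: edge by brightness of height jump
B=W[m&(Z>.004)];ys=np.linspace(-.35,-.21,8)
for s,p in(("lo",3),("hi",97)):
    e=[np.percentile(B[abs(B[:,1]-y)<.006,0],p) for y in ys];print(s,np.round(e,4),np.polyfit(ys,e,1)[0])
print(r.current_t())
E
```

```text
[ 0.48564554 -0.30329652] [ 0.48567898 -0.30316226  0.0161399 ] 0.11929520640205948 0.00039616771379300095
[ 0.48581398 -0.30348438] [ 0.48593204 -0.3032721   0.03169599] 0.06289746923904138 0.0002858347550854325
[ 0.48564905 -0.30320165] [ 0.48563295 -0.30308873  0.01625135] 0.11923764612271687 0.0003084730409165392
[ 0.48582742 -0.30342501] [ 0.48586081 -0.30319985  0.03170196] 0.06282550708303475 0.00028269967187391466
plate 1190 [ 0.43903475 -0.20067473  0.06400491] [ 0.52238725 -0.18105912  0.07354152] 0.07059699083886864
outer edge slope [ 0.03665688 -0.20083309] [-0.1838 -0.1846 -0.1834 -0.1824 -0.1832 -0.1811 -0.1828]
lo [0.4232 0.4095 0.415  0.4096 0.3969 0.3972 0.398  0.399 ] -0.17455482706062703
hi [0.551  0.551  0.551  0.5492 0.559  0.5565 0.5479 0.5518] 0.009436977354144671
17.9583
```

The lens is centred to about 0.3 mm, the same from two views. The push face is at about (0.481, -0.182) and the axes are turned about 2.1°, consistent with 122 mm from the seat. Now I'll push the carriage.

```bash
python3 - <<'E'
from h import *
seat=np.array([.4858,-.3033]);a=np.radians(2.1);ey=np.array([-np.sin(a),np.cos(a)])
face=seat+.122*ey; z=.065
P=lambda d:[*(face+ey*d),z]
r.set_gripper(0.0)
r.move_to([*(face+ey*.05),.2],down(92.1))
r.move_linear(P(.05),vel=.08); r.sleep(.2)
f0=np.array(r.current_contact_force());F=lambda:(np.array(r.current_contact_force())-f0)[:2]@ey
print(f0,r.current_t())
r.move_linear(P(.018),vel=.05)
for k in range(12):
    r.move_linear(P(.018-.001*(k+1)),vel=.01)
    print(round(F(),2),end=" ")
    if F()>1.5: break
d=.018-.001*(k+1);print("contact at",d,r.current_tool_pos(),r.current_t())
W=cloud(grab("wrist"));X,Y,Z=np.moveaxis(W,-1,0)
E
```

```text
[ 0.06620833 -0.79294349  0.50054338] 21.2667
0.52 1.79 contact at 0.016 [ 0.48074558 -0.16540385  0.06500326] 22.5583
```

```bash
python3 - <<'E'
from h import *
seat=np.array([.4858,-.3033]);a=np.radians(2.1);ey=np.array([-np.sin(a),np.cos(a)])
face=seat+.122*ey; z=.065
P=lambda d:[*(face+ey*d),z]
F=lambda:np.array(r.current_contact_force())[:2]@ey+.79
r.move_linear(P(.006),vel=.012);print(F())
r.move_linear(P(-.139),vel=.04);print(F(),r.current_t())
d=-.139
while d>-.158:
    d-=.001;r.move_linear(P(d),vel=.01);f=F();print(round(d,3),round(f,2),end="; ")
    if f>6: break
r.sleep(.2);print(F(),r.current_tool_pos(),r.current_t())
E
```

```text
0.9198096052201514
2.809093592322866 27.3667
-0.14 1.75; -0.141 1.76; -0.142 2.23; -0.143 2.06; -0.144 1.49; -0.145 1.09; -0.146 2.52; -0.147 1.83; -0.148 1.04; -0.149 1.48; -0.15 3.46; -0.151 10.76; 9.313056059305215 [ 0.48682061 -0.33122514  0.06498097] 30.5667
```

Force rose to about 10 N at d = -0.151. That fits contact at about 0.010 plus the 160 mm stroke, so the carriage is at its stop. I'll back off and check.

```bash
python3 - <<'E'
from h import *
seat=np.array([.4858,-.3033]);a=np.radians(2.1);ey=np.array([-np.sin(a),np.cos(a)])
face=seat+.122*ey
r.move_linear([*(face+ey*-.13),.065],vel=.02)
r.move_linear([*(face+ey*-.06),.065],vel=.08)
r.move_linear([*(face+ey*-.04),.17],vel=.1);r.sleep(.3)
d=grab("wrist");cv2.imwrite("pics/h1.png",cv2.resize(d["pixels"][:,:,::-1],(800,600)))
s=grab("side");c=s["pixels"][150:300,220:360,::-1];cv2.imwrite("pics/h2.png",cv2.resize(c,(560,600),interpolation=cv2.INTER_CUBIC))
for n,D in(("wrist",d),("side",s)):
    W=cloud(D);X,Y,Z=np.moveaxis(W,-1,0)
    m=(Z>.064)&(Z<.073)&(Y>-.38)&(Y<-.30)&(abs(X-.485)<.06)
    if m.sum(): print(n,"plate",m.sum(),W[m].min(0),W[m].max(0))
    m=(Z>.06)&(Z<.125)&(np.hypot(X-.4917,Y+.463)<.028)
    if m.sum(): print(n,"lens/seat",m.sum(),[np.percentile(W[m&(Z>lo)&(Z<hi)],[1,50,99],axis=0).round(4).tolist() for lo,hi in((.067,.077),(.1,.125)) if (m&(Z>lo)&(Z<hi)).sum()>5])
print(r.current_t())
E
```

```text
wrist plate 108 [ 0.48181462 -0.34605826  0.06403674] [ 0.49197341 -0.34167058  0.07171485]
side plate 106 [ 0.44857484 -0.35389188  0.0641121 ] [ 0.52791621 -0.33590728  0.07273216]
side lens/seat 58 [[[0.4899, -0.4829, 0.1079], [0.4928, -0.4524, 0.1207], [0.4967, -0.4454, 0.1233]]]
34.4083
```

View pics/h1.png

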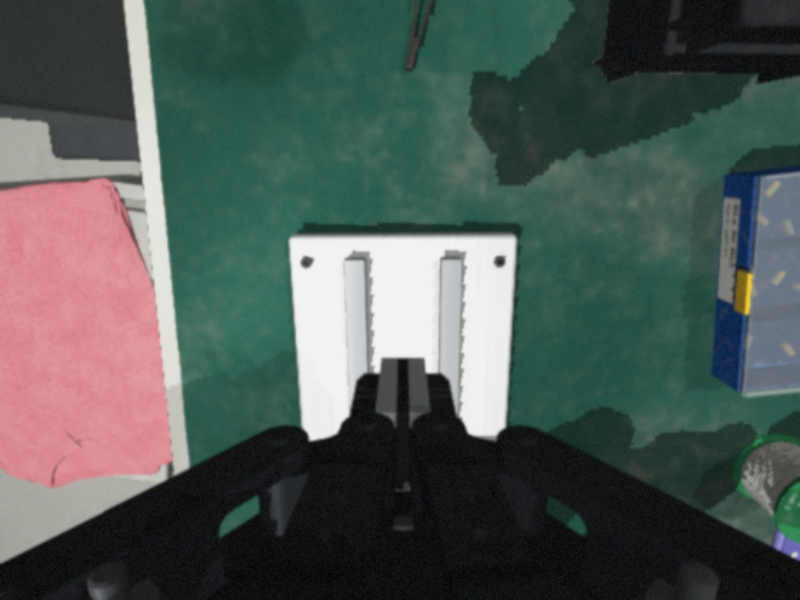

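View pics/h2.png

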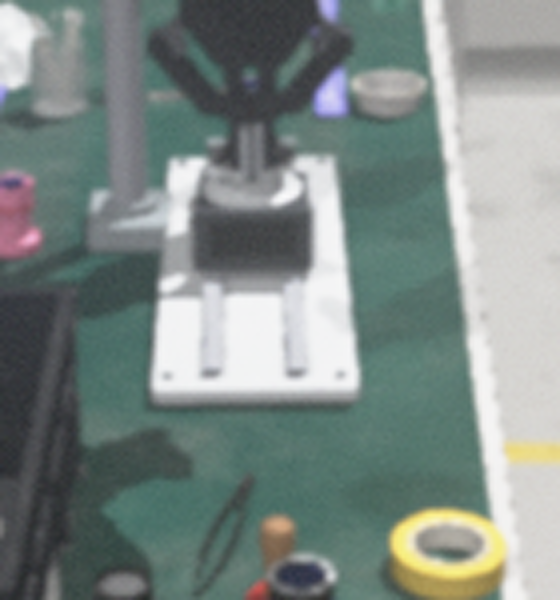

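The wrist view no longer shows the carriage at the rails' outer end, and the plate edge has moved 160 mm. In the side view the gripper hides the lens. I'll step back and look from a tilted wrist pose.

```bash
python3 - <<'E'
from h import *
seat=np.array([.4858,-.3033]);a=np.radians(2.1);ey=np.array([-np.sin(a),np.cos(a)])
h=seat-.16*ey
r.move_linear([.475,-.15,.25],vel=.2)
q=(R.from_rotvec(np.radians(-35)*np.array([1,0,0]))*R.from_quat(down(92.1))).as_quat()
print(R.from_quat(q).as_matrix()[:,2])
r.move_to([.48,-.21,.25],q);r.sleep(.3)
d=grab("wrist");W=cloud(d);X,Y,Z=np.moveaxis(W,-1,0)
uv=np.linalg.inv(d["wc"])@np.array([*h,.09,1]);uv=uv[:2]/uv[2]*d["fx"]+[d["cx"],d["cy"]];print(uv)
x0,y0=(int(max(0,min(c,l))) for c,l in((uv[0]-100,360),(uv[1]-75,270)))
cv2.imwrite("pics/h3.png",cv2.resize(d["pixels"][y0:y0+150,x0:x0+200,::-1],(800,600),interpolation=cv2.INTER_CUBIC))
near=np.hypot(X-h[0],Y-h[1])<.04
def cyl(lo,hi,rad):
    P=W[near&(Z>lo)&(Z<hi)&(np.hypot(X-h[0],Y-h[1])<rad+.006)][:,:2]
    if len(P)<10: return len(P)
    f=least_squares(lambda c:np.hypot(*(P-c).T)-rad,h+0,loss="soft_l1",f_scale=.001);return f.x,len(P),np.sqrt(np.mean(f.fun**2))
print("home",h);print("ring",cyl(.069,.077,.019));print("front",cyl(.101,.116,.0165));print("seat",cyl(.050,.0605,.032))
H=W[(Z>.188)&(Z<.2)&(np.hypot(X-h[0],Y-h[1])<.05)][:,:2]
if len(H)>10:print("head",len(H),least_squares(lambda c:np.hypot(*(H-c).T)-.038,h,loss="soft_l1",f_scale=.001).x)
print(r.current_t())
E
```

```text
[ 0.         -0.57357644 -0.81915204]
[287.75660338 262.15766078]
home [ 0.49166299 -0.46319254]
ring (array([ 0.4924232 , -0.46319884]), 165, np.float64(0.0006620050845370991))
front 0
seat (array([ 0.49260987, -0.46403177]), 125, np.float64(0.0026690589465056184))
36.1833
```

View pics/h3.png

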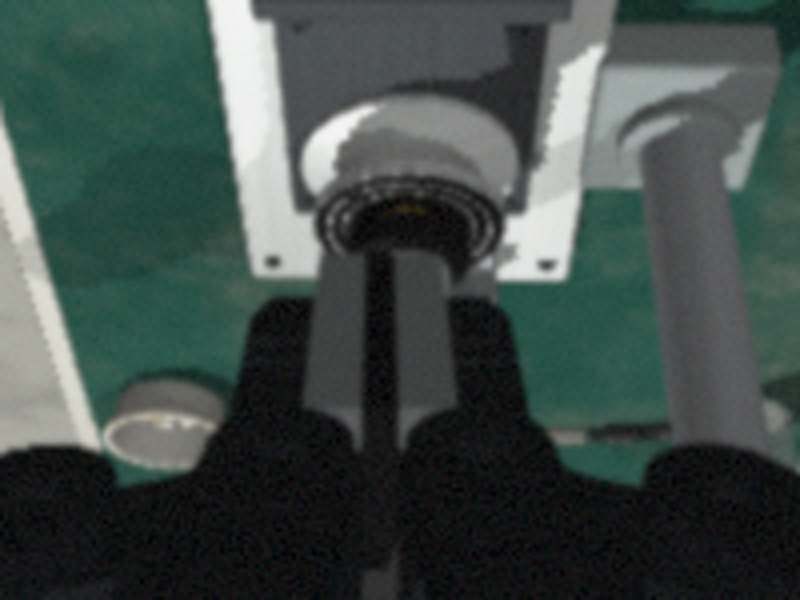

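The view shows the seat rings at about (410,215) with the lens ring concentric inside them. The lens measures (0.4924, -0.4632) against an expected home of (0.4917, -0.4632). The fingers are clear of everything.

```bash
python3 -c "
from h import *
print(r.hand_in(),r.current_t())"
```

```text
the job is handed in; nothing more can be done
the job is handed in; nothing more can be done
```

I tapped the lens to about 0.3 mm from the seat's centre and pushed the carriage home against its stop; the lens was within about 1 mm of its expected spot under the head, and I handed the job in (result not reported).

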